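# Blend two batches of ceramic beads with a paddle and lay the paddle on its rest

## Robot

A 7-joint arm with a two-finger parallel gripper is mounted at the origin on the work surface. World frame = base frame: x ahead of the robot, y to its left, z up, the work surface at z = 0. Lengths are in m, angles in rad, forces in N, time in s.
With the tool pointing down it reaches from about 0.425 to 0.925 m from the base axis. Payload 6.8 kg.
Tool frame: the origin (TCP) lies at the very end of the fingers, on their centre line; the grasp point (between the pads) lies 19 mm behind it; z points along the fingers, y is the line along which they close (so a half turn about z gives the same grasp; the last joint's range is limited). The gripper opens to 85 mm and grips with 20 to 120 N. Pads are 22 mm wide; open, the fingers measure 114 mm over their backs; the gripper's body (76 mm by 85 mm) begins 54 mm behind the grasp point. The pads swing forward as they close: fully open they stand 13 mm farther back than shut.
Start: joints at [1.142, 0.477, 0.022, 1.555, -0.011, 1.109, -0.083], TCP at [0.213, -0.641, 0.196] pointing down, gripper open.
Joint ranges: [-2.96, 2.96], [-0.34, 2.1], [-1.41, 1.46], [0.24, 2.44], [-1.37, 4.51], [0.17, 1.92], [-2.96, 2.96]. Speed limits (rad/s): [2.39, 2.39, 3.14, 3.14, 3.14, 3.14, 3.14].

## Interface

Orientations are given as a unit quaternion [w, x, y, z].
In Python, from station import readout, viewer, bot gives the robot as it stands. The module is installed in compiled form; this text tells all that it offers.
- The arm moves only by the shell command python3 -m handwheel 'ROWS' [FORCE]. ROWS is JSON, a list of rows, each a list of 3 entries, a list of its own where there are three numbers: the shift along the tool's x, y, z in mm, then the turn, a rotation vector about the tool's x, y, z in degrees, then the gripper command: -1 is fully open, 1 is shut, values between are in proportion. In form: [[[x, y, z], [ax, ay, az], grip], ...]. A call has 1 to 20 rows; each row is the pose to reach, as a shift and turn from the pose commanded when the call began, along the tool's axes at that moment; what a row does not reach only later rows make up. A row lasts 1/12 s, in which the tool goes at most 41.7 mm and 7.16 degrees, less where a joint would pass 70% of its speed; a pose out of reach is approached as far as the arm can. A call with a gripper value outside its range is refused whole. The fingers move at their own pace and stop on an object; FORCE is the grip in N (left out, the last holds). Time passes only in rows, so rows that repeat a pose let the fingers close. It gives the time, the measured TCP pose, the force and the opening at its end, in the units of the state.
- readout.get_obs(): the state, without advancing time (a new reading comes with each control period).
- viewer.read_camera(name): name is "scene" or "top" or "wrist"; returns a dict with "frame" (480x640x3 uint8, red, green, blue), "fx", "fy", "cx", "cy" (pixels), "rvec" (rotation vector, rad) and "tvec" (3), from world to camera coordinates, as OpenCV has them; the wrist camera has in their place "tool_from_camera" (4x4, takes a point from camera to tool coordinates, whose origin is the TCP and whose axes are the flange's). Camera axes: x right, y down, z forward; pixel columns grow to the right and rows downward; lengths in m; the calibration is good to about 2 mm. A picture is of the moment at which its call begins: read the wrist's pose just before it. There is no depth.
- bot.hand_in(): hands the job in, once; it reports no verdict.
Trained networks look in a picture, given as the dict that the camera call returned (one of the last four; its "shot" number tells which), for a name from the list of things; names that differ only in an ending like _2 or _b are one class to them, and where a whole thing is asked for, a point or a joint stands for the part that bears it (a point fixed in the world has none). Each returns a list of dicts, best first, with "score" (0 to 1); they miss things now and then, are a little off and sometimes report something else, mostly with a low value. They report only what shows in the picture. A call takes as long as a camera call. They do not tell look-alikes from the thing itself.
- viewer.search_frame(picture, target): "rect" ([centre column, centre row, width, height] in pixels, round what is visible of it).
- viewer.outline_of(picture, target): "mask" (480x640 bool, what is visible of it) and "rect" ([centre column, centre row, width, height] in pixels, round what is visible of it).
The state is a dict: "t": time; "q": joint angles; "joint_vel": joint speeds; "joint_torque": joint torques, N m; "eef_pos": TCP position; "tool_rot": TCP orientation; "contact_force": force on the tool from outside, world axes, zero at the start; "torque": the same for the moment, N m; "gripper_width": opening from 0.0 (shut) to 1.0 (fully open).
Only numpy, scipy, OpenCV 4.12 (cv2) and the standard library are available. Lean on these libraries where they do the work, as an engineer would, in place of code of your own. Each camera call takes 0.05 s, during which the arm holds its last target. There are 200 camera calls.

## Task

Pick up the wooden paddle from its board and stir the beads in the green basin with its blade until they are mixed: there must be at least one red and one white bead on each side of the line through the basin's two handles. Keep the gripper off the beads and all the beads in the basin, then set the paddle down, without dropping it, lying in both notches of the two-post rest and roughly centred on it. Leave the other things on the table where they are.

Things in the scene. Friction and masses are not known exactly. Their poses are not given: they have to be found in the camera images.
- basin: Pale green round basin, fixed to the table. Origin: centre of its underside; z up. Inner floor 5 mm above the origin, inner floor radius 100 mm; wall 4 mm thick flares to outer radius 131 mm at the rim, 45 mm above the origin. Two steel lug handles stand out to 150 mm radius at 39 mm height on its +x and -x sides; the line through both lugs (its x axis) divides it into two halves, y > 0 and y < 0.
- board: Wooden ware board, fixed, 320 (x) x 110 (y) x 18 mm high, with two dark battens across it at x = +50 and -50 mm, 12 mm wide (x), 100 mm long (y), rising 16 mm above the board; the paddle lies across the battens at the start. Origin: centre of its underside.
- paddle: Loose pale wooden paddle, about 90 g, 260 mm long. Origin: on the handle's axis, at the place to grip. x runs towards the blade, z up. Handle 16 (y) x 20 (z) mm from x = -130 to 70 mm; flat blade 36 (y) x 10 (z) mm from x = 70 to 130 mm. At the start it lies across the board's two battens, axis 44 mm above the table, blade end roughly towards the robot.
- paddle_tip (a point): Centre of the blade's end face, 130 mm from the paddle's origin along its x.
- rest: Paddle rest, fixed: terracotta slab 140 (x) x 70 (y) x 12 mm with two off-white posts at x = +45 and -45 mm, each 22 (x) x 46 (y) mm. Each post top has a notch 28 mm wide (y), floor 66 mm above the table, between two 9 mm wide lugs that rise 12 mm more. Origin: centre of the underside; the paddle lies along x.
- rest_top (a point): Midway between both notches, at the height of the notch floors (66 mm above the table).
- red1: Chunky terracotta-red ceramic bead, a barrel 26 mm wide and 20 mm high with a dark hole mark on top, 20 g; origin at its centre. Lies on the basin's floor.
- red2: Chunky terracotta-red ceramic bead, a barrel 26 mm wide and 20 mm high with a dark hole mark on top, 20 g; origin at its centre. Lies on the basin's floor.
- red3: Chunky terracotta-red ceramic bead, a barrel 26 mm wide and 20 mm high with a dark hole mark on top, 20 g; origin at its centre. Lies on the basin's floor.
- white1: Chunky glazed white ceramic bead, a rounded 22 mm cube with a dark hole mark on top, 20 g; origin at its centre. Lies on the basin's floor.
- white2: Chunky glazed white ceramic bead, a rounded 22 mm cube with a dark hole mark on top, 20 g; origin at its centre. Lies on the basin's floor.
- white3: Chunky glazed white ceramic bead, a rounded 22 mm cube with a dark hole mark on top, 20 g; origin at its centre. Lies on the basin's floor.
- mug_a: Bystander: brown clay mug, 76 mm wide, 85 mm high, origin under its centre.
- mug_b: Bystander: brown clay mug, 76 mm wide, 85 mm high, origin under its centre.
- jar: Bystander: amber glass jar, 68 mm wide, 85 mm high, origin under its centre.
- rib: Bystander: dark wooden potter's rib, 90 x 50 x 10 mm, lying flat, origin under its centre.
- bowl: Bystander: small white bowl, 110 mm wide, 45 mm high, origin under its centre.
There are look-alikes about, which are no part of the job. What is shaped like the rest but purple or turquoise is not meant.

How it is judged:
By the outcome, as a careful person would: the job done as asked, in the order asked, and still so for the second after the job is handed in, with the robot touching nothing.
It also fails if it takes over 64 s, if anything falls off the work surface, if the arm or the gripper's body presses on something with over 40 N, if the wrist force passes 120 N, or if a joint passes its speed limit or range.

## Working session

There is one attempt and no reset: what is moved stays moved. The work goes in short steps, Python scripts to look and compute and a shell command to move; the robot and the scene stay as the last step left them, time stands still between calls to the robot, and variables do not carry over. Pictures are saved under pics/ and viewed, on a budget of 10 in all, crops included, one or two more only if the job needs it, and the job is handed in when it is done.

```bash
mkdir -p pics; ls
cat > h.py <<'E'
import numpy as np, cv2
from scipy.spatial.transform import Rotation as R
from station import readout, viewer, bot
def cam(name):
    o=readout.get_obs(); p=viewer.read_camera(name)
    K=np.array([[p['fx'],0,p['cx']],[0,p['fy'],p['cy']],[0,0,1]])
    if name=='wrist':
        w,x,y,z=o['tool_rot']; T=np.eye(4); T[:3,:3]=R.from_quat([x,y,z,w]).as_matrix(); T[:3,3]=o['eef_pos']
        M=T@np.array(p['tool_from_camera']); Rc,C=M[:3,:3],M[:3,3]
    else:
        Rw=R.from_rotvec(np.ravel(p['rvec'])).as_matrix(); Rc=Rw.T; C=-Rw.T@np.ravel(p['tvec'])
    p['K'],p['Rc'],p['C']=K,Rc,C
    return p
def pix2w(p,uv,z):
    d=p['Rc']@np.linalg.inv(p['K'])@np.array([uv[0],uv[1],1.]); s=(z-p['C'][2])/d[2]
    return p['C']+s*d
def w2pix(p,X):
    c=p['K']@(p['Rc'].T@(np.array(X)-p['C'])); return c[:2]/c[2]
def save(p,n): cv2.imwrite('pics/'+n,cv2.cvtColor(p['frame'],cv2.COLOR_RGB2BGR))
def pose():
    o=readout.get_obs(); w,x,y,z=o['tool_rot']
    return np.array(o['eef_pos']),R.from_quat([x,y,z,w]),o
E
python3 - <<'E'
from h import *
p=cam('top'); save(p,'top1.png'); print(p['C'],p['Rc'].round(2).tolist())
s=cam('scene'); save(s,'scene1.png'); print(s['C'])
for t in ['paddle','board','rest','basin','red1','white1','mug_a','jar','rib','bowl']:
    for d in viewer.outline_of(p,t)[:4]:
        print(t,round(d['score'],2),np.round(d['rect'],1),pix2w(p,d['rect'][:2],0.03).round(3))
t,r,o=pose(); print(t,r.as_matrix().round(3),o['t'],o['contact_force'])
E
```

```text
pics
[0.13782923 0.0075717  1.78916065] [[-0.02, -0.98, 0.21], [-1.0, 0.02, -0.0], [-0.0, -0.21, -0.98]]
[ 1.11967092 -0.62450036  1.09131382]
paddle 0.89 [208.6 248.6  37.3  83.4] [0.489 0.303 0.03 ]
paddle 0.72 [417.4 261.1  42.   46.7] [ 0.442 -0.305  0.03 ]
board 0.61 [208.2 250.6  62.5 116.6] [0.483 0.304 0.03 ]
rest 0.87 [478.4 277.2  36.   51.3] [ 0.392 -0.479  0.03 ]
rest 0.59 [409.  341.1  48.6  53.8] [ 0.213 -0.269  0.03 ]
rest 0.58 [418.1 265.5  44.6  48.8] [ 0.429 -0.307  0.03 ]
basin 0.7 [321.2 224.1  90.3  87.1] [ 0.557 -0.027  0.03 ]
white1 0.59 [305.5 226.9   5.7   5.5] [0.55  0.019 0.03 ]
white1 0.53 [321.1 212.    6.1   8.6] [ 0.594 -0.028  0.03 ]
white1 0.41 [306.9 218.7   9.5   5.3] [0.574 0.014 0.03 ]
mug_a 0.93 [378.6 165.5  39.5  37.2] [ 0.736 -0.204  0.03 ]
mug_a 0.83 [253.5 167.7  35.7  35.6] [0.735 0.173 0.03 ]
jar 0.75 [483.8 212.2  33.4  29.9] [ 0.585 -0.51   0.03 ]
rib 0.81 [154.1 223.7  25.6  30.6] [0.567 0.465 0.03 ]
[ 0.21284564 -0.64060248  0.19603252] [[ 0.949  0.315  0.   ]
 [ 0.315 -0.949 -0.   ]
 [ 0.     0.    -1.   ]] 0.6 [-0.24315497  0.00523159  0.34590352]
```

View pics/top1.png

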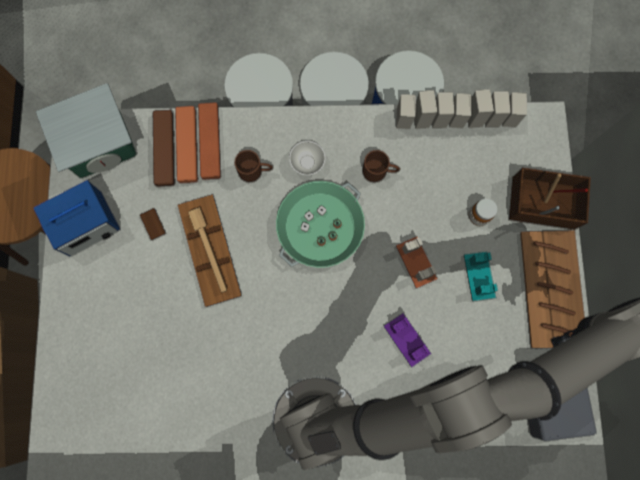

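View pics/scene1.png

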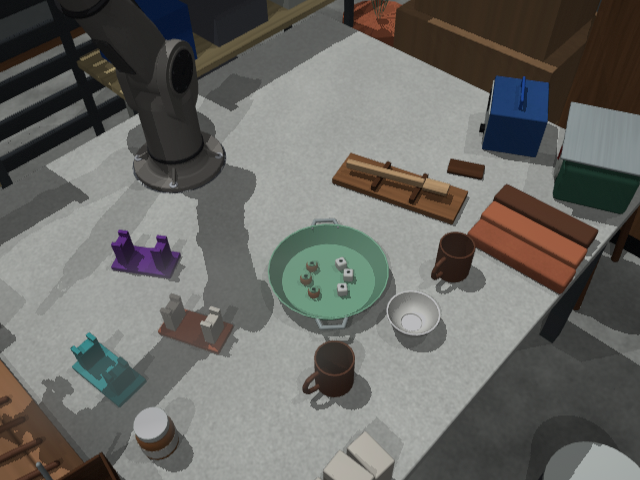

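Top view: the paddle's blade is at about (197,217) and its handle end at about (225,290). The off-white/terracotta rest is at about (416,260). The lugs are at (348,187) and (285,257), with whites up-left and reds down-right of the line between them. The scene view agrees. Next I move over the rest, which is on the way, and look with the wrist camera.

```bash
python3 -m handwheel '[[[323,-252,-104],[0,0,-40],-1],[[323,-252,-104],[0,0,-40],-1],[[323,-252,-104],[0,0,-40],-1],[[323,-252,-104],[0,0,-40],-1],[[323,-252,-104],[0,0,-40],-1],[[323,-252,-104],[0,0,-40],-1],[[323,-252,-104],[0,0,-40],-1],[[323,-252,-104],[0,0,-40],-1],[[323,-252,-104],[0,0,-40],-1],[[323,-252,-104],[0,0,-40],-1],[[323,-252,-104],[0,0,-40],-1],[[323,-252,-104],[0,0,-40],-1],[[323,-252,-104],[0,0,-40],-1],[[323,-252,-104],[0,0,-40],-1]]'
python3 - <<'E'
from h import *
p=cam('wrist'); save(p,'w1.png'); print(pose()[2]['q'],p['C'],p['Rc'].round(2).tolist())
for t in ['rest','basin']:
    for d in viewer.outline_of(p,t)[:3]: print(t,round(d['score'],2),np.round(d['rect'],1),pix2w(p,d['rect'][:2],0.04).round(3))
E
```

```text
t: 1.77
eef_pos: [0.4386, -0.3012, 0.2995]
tool_rot: [-0.0, 0.874, 0.487, -0.001]
contact_force: [-0.1, -0.5, 0.2]
gripper_width: 0.999
[ 0.75434042  0.17477455 -0.3093757   1.74387483  0.05680264  1.23273699
 -0.12467825] [ 0.47965187 -0.23446823  0.47680001] [[0.85, -0.5, -0.16], [-0.53, -0.81, -0.26], [-0.0, 0.31, -0.95]]
rest 0.71 [325.7 189.3 100.8 122.5] [ 0.445 -0.303  0.04 ]
rest 0.69 [167.8 253.1  94.8 115.5] [ 0.224 -0.266  0.04 ]
rest 0.65 [363.6 315.2 104.2 103.7] [ 0.398 -0.482  0.04 ]
basin 0.59 [276.   20.2 169.6  39.8] [ 0.495 -0.118  0.04 ]
```

View pics/w1.png

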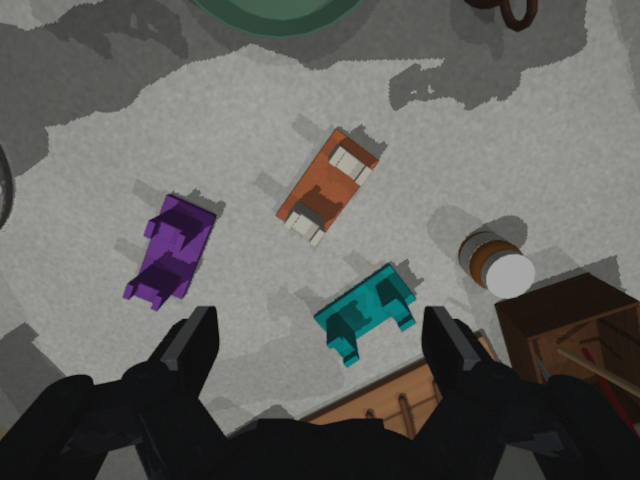

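```bash
python3 -m handwheel '[[[134,-69,0],[0,0,-36],-1],[[134,-69,0],[0,0,-36],-1],[[134,-69,0],[0,0,-36],-1],[[268,-138,0],[0,0,-72],-1],[[268,-138,0],[0,0,-72],-1],[[268,-138,0],[0,0,-72],-1],[[268,-138,0],[0,0,-72],-1],[[402,-207,0],[0,0,-108],-1],[[402,-207,0],[0,0,-108],-1],[[402,-207,0],[0,0,-108],-1],[[402,-207,0],[0,0,-108],-1],[[536,-277,0],[0,0,-143],-1],[[536,-277,0],[0,0,-143],-1],[[536,-277,0],[0,0,-143],-1],[[536,-277,0],[0,0,-143],-1],[[536,-277,0],[0,0,-143],-1],[[536,-277,0],[0,0,-143],-1],[[536,-277,0],[0,0,-143],-1],[[536,-277,0],[0,0,-143],-1],[[536,-277,0],[0,0,-143],-1]]'
python3 - <<'E'
from h import *
p=cam('wrist'); save(p,'w2.png'); print(pose()[2]['q'].round(2) if hasattr(pose()[2]['q'],'round') else pose()[2]['q'],p['C'])
for t in ['paddle','board']:
    for d in viewer.outline_of(p,t)[:2]:
        m=d['mask'].astype(np.uint8); c,wh,a=cv2.minAreaRect(cv2.findNonZero(m)); b=cv2.boxPoints((c,wh,a))
        print(t,round(d['score'],2),np.round(d['rect'],1),pix2w(p,c,.044).round(3),b.round().tolist())
E
```

```text
t: 3.58
eef_pos: [0.4858, 0.301, 0.2995]
tool_rot: [-0.0, -0.188, 0.982, -0.0]
contact_force: [0.5, -0.7, -0.4]
gripper_width: 1.001
[ 0.13  0.39 -1.04  1.63  0.35  1.33  0.99] [0.41107732 0.27096549 0.47690768]
paddle 0.75 [320.2 185.2  29.6 214. ] [0.473 0.294 0.044] [[305.0, 289.0], [305.0, 76.0], [333.0, 76.0], [333.0, 289.0]]
board 0.6 [327.9 180.7 106.9 249.1] [0.47  0.299 0.044] [[267.0, 300.0], [289.0, 57.0], [380.0, 64.0], [359.0, 308.0]]
board 0.54 [408.9 287.6  34.1  60.6] [0.559 0.459 0.044] [[390.0, 317.0], [392.0, 257.0], [428.0, 258.0], [426.0, 318.0]]
```

View pics/w2.png

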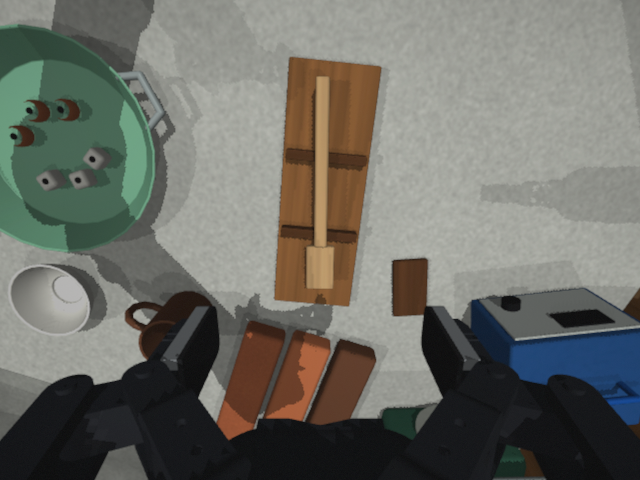

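```bash
cat > plan.py <<'E'
from h import *
def delta(target,heading=None):
    t,r,o=pose(); d=r.as_matrix().T@(np.array(target)-t)*1000
    x=r.as_matrix()[:,0]; print('now',t.round(4),'head',np.degrees(np.arctan2(x[1],x[0])).round(1),'shift',d.round(1),'force',np.round(o['contact_force'],1))
E
python3 - <<'E'
from plan import *
p=cam('wrist')
tip=pix2w(p,(319.8,288.5),.049); end=pix2w(p,(322.3,76),.054)
d=tip-end; print('tip',tip,'end',end,'len',np.linalg.norm(d[:2]),'head',np.degrees(np.arctan2(d[1],d[0])))
c=(tip+end)/2; print('origin',c)
for b in [(290,57),(381,66),(349,306),(275,299)]: print(pix2w(p,b,.018).round(3))
for b in [(287,149),(367,156),(283,226),(357,233)]: print('bat',pix2w(p,b,.034).round(3))
delta([c[0],c[1],.025])
E
```

```text
tip [0.60317021 0.34604784 0.049     ] end [0.3613409  0.25528625 0.054     ] len 0.25830037231845154 head 20.57174610613733
origin [0.48225556 0.30066704 0.0515    ]
[0.352 0.211 0.018]
[0.322 0.314 0.018]
[0.628 0.401 0.018]
[0.656 0.297 0.018]
bat [0.45  0.244 0.034]
bat [0.423 0.338 0.034]
bat [0.544 0.272 0.034]
bat [0.518 0.365 0.034]
now [0.4855 0.3012 0.2996] head -158.9 shift [  3.1   0.6 274.6] force [ 0.8 -0.2 -0.1]
```

```bash
python3 -m handwheel '[[[3,1,220],[0,0,0.5],-1],[[3,1,220],[0,0,0.5],-1],[[3,1,220],[0,0,0.5],-1],[[3,1,220],[0,0,0.5],-1],[[3,1,220],[0,0,0.5],-1],[[3,1,220],[0,0,0.5],-1],[[3,1,240],[0,0,0.5],-1],[[3,1,258],[0,0,0.5],-1],[[3,1,268],[0,0,0.5],-1],[[3,1,274],[0,0,0.5],-1],[[3,1,274],[0,0,0.5],-1]]' 90
python3 -m handwheel '[[[0,0,0],[0,0,0],1],[[0,0,0],[0,0,0],1],[[0,0,0],[0,0,0],1],[[0,0,0],[0,0,0],1],[[0,0,0],[0,0,0],1],[[0,0,0],[0,0,0],1],[[0,0,0],[0,0,0],1],[[0,0,0],[0,0,0],1]]' 90
```

```text
t: 4.7
eef_pos: [0.4821, 0.3018, 0.026]
tool_rot: [-0.0, -0.181, 0.984, -0.0]
contact_force: [1.1, 1.0, 0.4]
gripper_width: 1.004
t: 5.37
eef_pos: [0.4819, 0.3019, 0.0261]
tool_rot: [0.0, -0.181, 0.983, -0.0]
contact_force: [0.1, -0.1, 0.1]
gripper_width: 0.001
```

Run:
```python
from plan import *
p=cam('wrist'); save(p,'w3.png'); t=pose()[0]; print(w2pix(p,t), w2pix(p,t+[0,0,.019]))
```

```text
[320.61095887 280.00836399] [320.67171865 295.91188951]
```

View pics/w3.png

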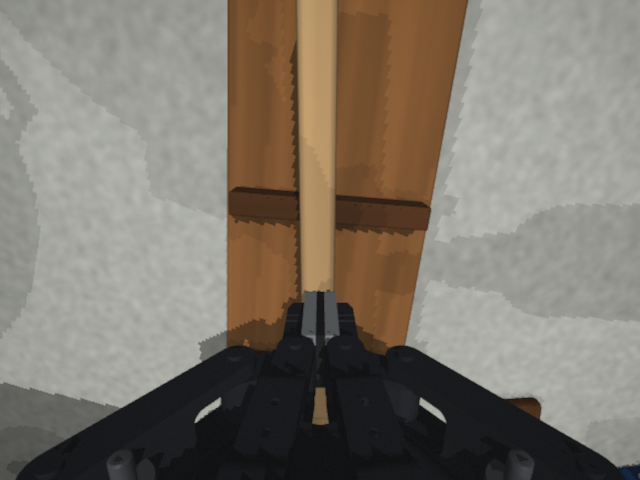

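Run:
```python
from plan import *
p=cam('wrist'); t,r,o=pose(); y=r.as_matrix()[:,1]; x=r.as_matrix()[:,0]
print('f',p['fx'],'C',p['C'],'tool_from_cam',np.round(p['tool_from_camera'],3).tolist())
for z in (.034,.044,.054,.064): 
  for k in (0,.03):
    print(z,k,[w2pix(p,[*(t[:2]+(k*x+s*y)[:2]),z]).round(1) for s in (-.008,.008)])
# batten projections
for b in [(.45,.244),(.423,.338)]: print('bat',w2pix(p,[*b,.034]).round())
s=cam('scene'); print(w2pix(s,t).round(), s['fx'])
u=w2pix(s,t).astype(int); c=s['frame'][max(0,u[1]-90):u[1]+60,u[0]-100:u[0]+100]
cv2.imwrite('pics/s2.png',cv2.cvtColor(cv2.resize(c,None,fx=4,fy=4,interpolation=2),cv2.COLOR_RGB2BGR))
```

```text
f 352.93166494483455 C [0.40674122 0.27276447 0.203361  ] tool_from_cam [[0.001, -0.951, -0.309, 0.081], [1.0, 0.001, 0.0, -0.0], [0.0, -0.309, 0.951, -0.177], [0.0, 0.0, 0.0, 1.0]]
0.034 0 [array([305.4, 286.3]), array([335.7, 286.3])]
0.034 0.03 [array([304.7, 231.7]), array([336.7, 231.8])]
0.044 0 [array([304.6, 295. ]), array([336.6, 295. ])]
0.044 0.03 [array([303.8, 237.8]), array([337.6, 237.8])]
0.054 0 [array([303.7, 304.6]), array([337.5, 304.7])]
0.054 0.03 [array([302.9, 244.5]), array([338.7, 244.6])]
0.064 0 [array([302.7, 315.4]), array([338.6, 315.5])]
0.064 0.03 [array([301.8, 252.2]), array([339.9, 252.2])]
bat [232. 191.]
bat [432. 208.]
[395. 181.] 617.1380500608765
```

View pics/s2.png

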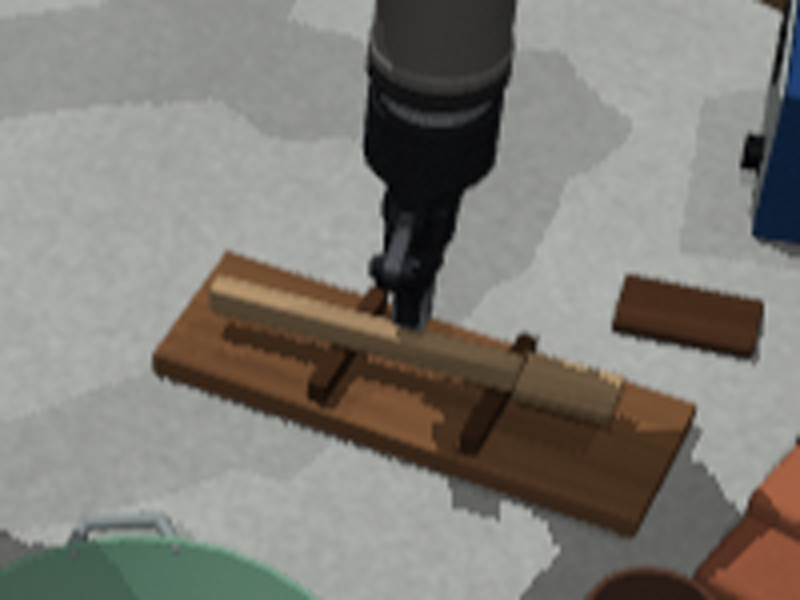

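The shut fingers sit on top of the handle. In both the wrist and scene views the real fingertips end about 30–36 mm short of the reported TCP. I'll open, lower about 30 mm while watching the force, and close again.

```bash
python3 -m handwheel '[[[0,0,0],[0,0,0],-1],[[0,0,0],[0,0,0],-1],[[0,0,0],[0,0,0],-1],[[0,0,0],[0,0,0],-1],[[0,0,0],[0,0,0],-1],[[0,0,0],[0,0,0],-1],[[0,0,8],[0,0,0],-1],[[0,0,16],[0,0,0],-1],[[0,0,16],[0,0,0],-1]]' 90
python3 -m handwheel '[[[0,0,6],[0,0,0],-1],[[0,0,12],[0,0,0],-1],[[0,0,16],[0,0,0],-1],[[0,0,16],[0,0,0],-1]]' 90
```

```text
t: 6.27
eef_pos: [0.481, 0.3008, 0.008]
tool_rot: [-0.001, -0.181, 0.983, -0.001]
contact_force: [-0.3, -0.1, -0.4]
gripper_width: 1.0
t: 6.6
eef_pos: [0.4813, 0.3014, -0.0071]
tool_rot: [-0.001, -0.181, 0.983, -0.0]
contact_force: [-0.4, -0.2, -0.8]
gripper_width: 1.003
```

```bash
python3 -m handwheel '[[[0,0,0],[0,0,0],1],[[0,0,0],[0,0,0],1],[[0,0,0],[0,0,0],1],[[0,0,0],[0,0,0],1],[[0,0,0],[0,0,0],1],[[0,0,0],[0,0,0],1],[[0,0,0],[0,0,0],1],[[0,0,0],[0,0,0],1]]' 90
python3 - <<'E'
from plan import *
p=cam('wrist'); save(p,'w4.png'); print(pose()[2]['contact_force'])
E
```

```text
t: 7.27
eef_pos: [0.4821, 0.302, -0.0056]
tool_rot: [0.0, -0.181, 0.983, -0.0]
contact_force: [-0.9, -1.4, 4.9]
gripper_width: 0.172
[-0.9435508  -0.87500133  5.83089924]
```

View pics/w4.png

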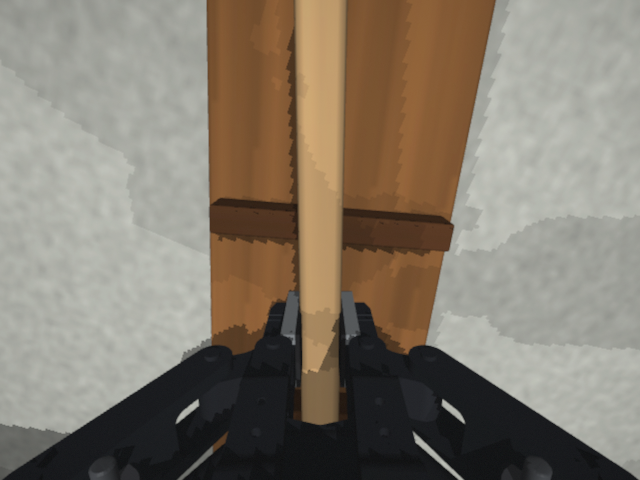

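Grasped: the fingers stopped on the handle (0.172, about 15 mm) and the reported force shows the weight. Now I measure the basin and beads.

```bash
python3 -m handwheel '[[[0,0,-60],[0,0,0],1],[[0,0,-60],[0,0,0],1],[[0,0,-120],[0,0,0],1],[[0,0,-200],[0,0,0],1],[[0,0,-200],[0,0,0],1],[[0,0,-200],[0,0,0],1]]' 90
cat > beads.py <<'E'
from plan import *
def basin(p,img=None):
    hsv=cv2.cvtColor(p['frame'],cv2.COLOR_RGB2HSV)
    m=cv2.inRange(hsv,(55,50,40),(85,255,255)); 
    n,l,st,c=cv2.connectedComponentsWithStats(m); return m,st,c
def blobs(p,C):
    # red / white blobs inside basin (radius .1) by colour, top at z .026
    f=p['frame'].astype(int); hsv=cv2.cvtColor(p['frame'],cv2.COLOR_RGB2HSV).astype(int)
    H,S,V=hsv[...,0],hsv[...,1],hsv[...,2]
    c=w2pix(p,[*C,.02]); yy,xx=np.mgrid[:480,:640]
    e=w2pix(p,[C[0],C[1]+.098,.02]); rad=np.linalg.norm(e-c); ins=(xx-c[0])**2+(yy-c[1])**2<rad**2
    out={}
    for n,mm in (('red',(f[...,0]>f[...,1]+8)&ins),('white',(S<45)&(V>90)&ins)):
        k,l,st,ce=cv2.connectedComponentsWithStats(mm.astype(np.uint8),connectivity=4)
        out[n]=[(pix2w(p,ce[i],.018)[:2].round(3).tolist(),int(st[i,4])) for i in range(1,k) if st[i,4]>=6]
    return out
E
python3 - <<'E'
from beads import *
p=cam('top'); m,st,c=basin(p); i=1+st[1:,4].argmax(); print(st[i],c[i])
x,y,w,h,_=st[i]
for z in (.045,.02): print(z,pix2w(p,(x+w/2-.5,y+h/2-.5),z).round(3),pix2w(p,(x-.5,y+h/2),z).round(3),pix2w(p,(x+w-.5,y+h/2),z).round(3))
L1,L2=pix2w(p,(348,187),.039),pix2w(p,(285,257),.039); d=L1-L2
print('lugs',L1.round(3),L2.round(3),np.linalg.norm(d),np.degrees(np.arctan2(d[1],d[0])),((L1+L2)/2).round(3))
C=(L1+L2)[:2]/2; print(blobs(p,C))
for t in ('red1','white1'):
    for d in viewer.search_frame(p,t)[:5]: print(t,round(d['score'],2),np.round(d['rect'],1),pix2w(p,d['rect'][:2],.02)[:2].round(3))
c2=p['frame'][180:268,270:372]; cv2.imwrite('pics/basin.png',cv2.cvtColor(cv2.resize(c2,None,fx=7,fy=6,interpolation=2),cv2.COLOR_RGB2BGR))
# reds, whites from w2
Rt=np.array([[-np.cos(np.radians(21.1)),-np.sin(np.radians(21.1)),0],[-np.sin(np.radians(21.1)),np.cos(np.radians(21.1)),0],[0,0,-1]])
w=cam('wrist'); w['Rc']=Rt@np.array(w['tool_from_camera'])[:3,:3]; w['C']=np.array([.41108,.27097,.47691])
print('w2 red',[pix2w(w,u,.025)[:2].round(3).tolist() for u in [(37,110),(68,109),(21,135)]])
print('w2 white',[pix2w(w,u,.027)[:2].round(3).tolist() for u in [(96,158),(82,179),(49,181)]])
print('w2 lug',pix2w(w,(160,100),.039))
delta([.5,0,.2])
print(pose()[2]['q'].round(2),pose()[2]['gripper_width'])
E
```

```text
t: 7.82
eef_pos: [0.4834, 0.3042, 0.1996]
tool_rot: [0.003, -0.181, 0.983, 0.002]
contact_force: [0.6, 2.0, -1.1]
gripper_width: 0.17
[ 276  181   89   84 4673] [323.67387117 218.15172266]
0.045 [ 0.559 -0.024  0.045] [0.559 0.106 0.045] [ 0.555 -0.154  0.045]
0.02 [ 0.565 -0.024  0.02 ] [0.565 0.108 0.02 ] [ 0.561 -0.156  0.02 ]
lugs [ 0.667 -0.109  0.039] [0.459 0.08  0.039] 0.28125986953940185 -42.20078083966449 [ 0.563 -0.015  0.039]
{'red': [([0.552, -0.074], 8), ([0.515, -0.062], 6)], 'white': [([0.605, -0.029], 49), ([0.588, 0.009], 48), ([0.555, 0.022], 52)]}
red1 0.74 [204.6 258.9  15.6  35.1] [0.461 0.316]
white1 0.64 [322.  210.2   4.6   7.9] [ 0.602 -0.031]
white1 0.62 [307.4 217.9  10.5   5.7] [0.579 0.013]
white1 0.53 [306.2 225.9  10.1   8.8] [0.555 0.017]
white1 0.36 [203.3 261.1  21.5  44.6] [0.454 0.32 ]
w2 red [[0.517, -0.053], [0.503, -0.018], [0.554, -0.067]]
w2 white [[0.548, 0.025], [0.58, 0.013], [0.598, -0.026]]
w2 lug [0.45172253 0.08839152 0.039     ]
now [0.4817 0.3012 0.1932] head -159.1 shift [  90.2 -288.    -6.5] force [-0.4  0.  -1.4]
[ 0.08  0.48 -0.99  1.77  0.44  1.13  0.89] 0.16600339412740844
```

View pics/basin.png

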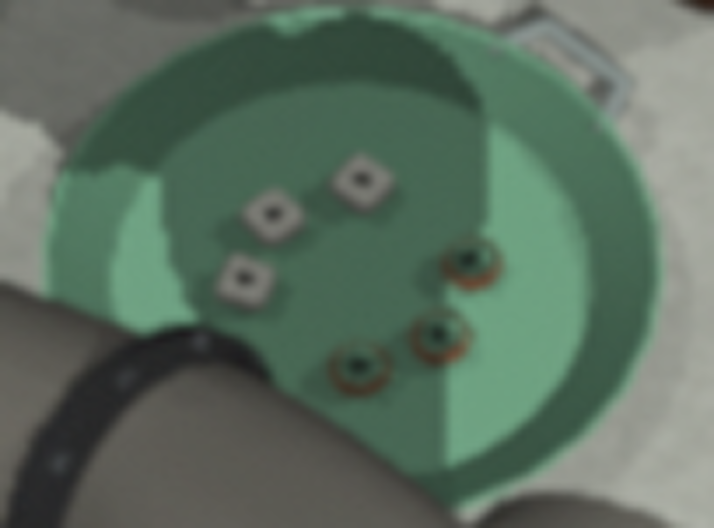

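The basin centre is about (0.559,-0.022) and the lug line runs at −42°. Both views put the beads within a few mm of the same places. I'll use blade side strokes across the line, with the paddle pitched 45° and its heading along the lug line. Carrying and turning it first.

```bash
python3 -m handwheel '[[[5,-50,-15],[0,0,28],1],[[5,-50,-15],[0,0,28],1],[[5,-50,-15],[0,0,28],1],[[5,-50,-15],[0,0,28],1],[[10,-105,-30],[0,0,56],1],[[10,-105,-30],[0,0,56],1],[[10,-105,-30],[0,0,56],1],[[10,-105,-30],[0,0,56],1],[[15,-155,-45],[0,0,84],1],[[15,-155,-45],[0,0,84],1],[[15,-155,-45],[0,0,84],1],[[15,-155,-45],[0,0,84],1],[[20,-210,-57],[0,0,112],1],[[20,-210,-57],[0,0,112],1],[[20,-210,-57],[0,0,112],1],[[20,-210,-57],[0,0,112],1],[[26,-259,-57],[0,0,140],1],[[26,-259,-57],[0,0,140],1],[[26,-259,-57],[0,0,140],1],[[26,-259,-57],[0,0,140],1]]' 110
python3 -c "
from plan import *
delta([.6215,-.1738,.25]); print(pose()[2]['q'].round(2),pose()[2]['gripper_width'])"
```

```text
t: 9.68
eef_pos: [0.5488, 0.0486, 0.2481]
tool_rot: [-0.001, 0.864, 0.503, -0.002]
contact_force: [-0.6, 0.1, -1.2]
gripper_width: 0.162
now [0.5488 0.0486 0.2481] head 60.4 shift [-157.4  173.2   -2. ] force [-0.6  0.1 -1.2]
[ 0.2   0.27 -0.48  1.76  0.14  1.15 -0.84] 0.16197790077996851
```

```bash
python3 -m handwheel '[[[-52,58,0],[0,0,34],1],[[-52,58,0],[0,0,34],1],[[-52,58,0],[0,0,34],1],[[-52,58,0],[0,0,34],1],[[-52,58,0],[0,0,34],1],[[-105,115,-2],[0,0,68],1],[[-105,115,-2],[0,0,68],1],[[-105,115,-2],[0,0,68],1],[[-105,115,-2],[0,0,68],1],[[-105,115,-2],[0,0,68],1],[[-157,173,-2],[0,0,102.4],1],[[-157,173,-2],[0,0,102.4],1],[[-157,173,-2],[0,0,102.4],1],[[-157,173,-2],[0,0,102.4],1],[[-157,173,-2],[0,0,102.4],1],[[-157,173,-2],[0,0,102.4],1]]' 110
python3 -m handwheel '[[[0,0,0],[0,15,0],1],[[0,0,0],[0,15,0],1],[[0,0,0],[0,15,0],1],[[0,0,0],[0,30,0],1],[[0,0,0],[0,30,0],1],[[0,0,0],[0,45,0],1],[[0,0,0],[0,45,0],1],[[0,0,0],[0,45,0],1]]' 110
cat >> plan.py <<'E'
C=np.array([.559,-.022]); A=np.array([.743,-.669]); N=np.array([.669,.743])
def tipto(*abz):   # successive tip targets (a mm, n mm, z mm): print tool shifts
    t,r,o=pose(); M=r.as_matrix(); tip=t+M@np.array([-.13,0,-.05])
    e=tip[:2]-C; print('tip a,n,z',(1000*np.array([e@A,e@N,tip[2]])).round(1),'head/pitch',np.degrees([np.arctan2(M[1,0],M[0,0]),np.arcsin(M[2,0])]).round(1),'q',o['q'].round(2),'f',np.round(o['contact_force'],1),'w',round(o['gripper_width'],3))
    for a,n,z in abz:
        X=np.array([*(C+A*a/1000+N*n/1000),z/1000]); print((a,n,z),(M.T@(X-tip)*1000).round(0))
E
python3 -c "
from plan import *
tipto((21,-71,100),(21,-71,12),(21,-16,12),(21,-14,100))
p=cam('wrist'); save(p,'w5.png')"
```

```text
t: 11.02
eef_pos: [0.6233, -0.1709, 0.2499]
tool_rot: [0.001, 0.934, -0.356, -0.002]
contact_force: [0.8, -0.2, -1.9]
gripper_width: 0.159
t: 11.68
eef_pos: [0.6239, -0.1747, 0.2386]
tool_rot: [0.117, 0.892, -0.336, 0.278]
contact_force: [0.4, -0.1, -1.4]
gripper_width: 0.159
tip a,n,z [ 15.3 -71.6 204.9] head/pitch [-40.8  35. ] q [-0.36  0.17  0.33  2.07  0.71  0.59 -2.88] f [ 0.4 -0.1 -1.4] w 0.159
(21, -71, 100) [-56.  -3.  89.]
(21, -71, 12) [-106.   -5.  161.]
(21, -16, 12) [-105.  -60.  160.]
(21, -14, 100) [-55. -60.  88.]
```

View pics/w5.png

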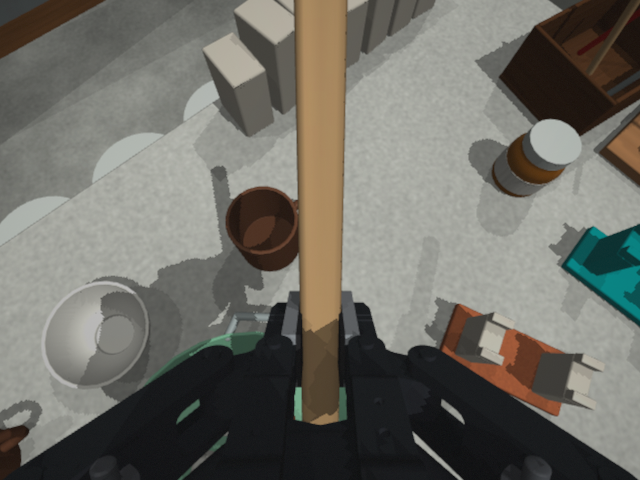

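The wrist view shows the paddle firm along the tool axis. Joint 7 is near its limit at this heading, so the pitch stalled at 35°. I'll use heading −20° for the strokes instead.

```bash
cat >> plan.py <<'E'
def rdes(h,pitch):
    h,q=np.radians([h,pitch]); hv=np.array([np.cos(h),np.sin(h),0]); u=np.array([0,0,1.])
    x=hv*np.cos(q)+u*np.sin(q); z=hv*np.sin(q)-u*np.cos(q); return np.stack([x,np.cross(z,x),z],1)
def goto(h,pitch,*abz):
    tipto(); t,r,o=pose(); M=r.as_matrix(); D=rdes(h,pitch)
    print('rotvec',np.degrees(R.from_matrix(M.T@D).as_rotvec()).round(1))
    for a,n,z in abz:
        X=np.array([*(C+A*a/1000+N*n/1000),z/1000])-D@np.array([-.13,0,-.05]); print((a,n,z),X.round(3),(M.T@(X-t)*1000).round(0))
E
python3 -c "
from plan import *
goto(-20,45,(32,-71,130))"
```

```text
tip a,n,z [ 14.8 -71.3 203.7] head/pitch [-40.6  35. ] q [-0.37  0.17  0.34  2.07  0.71  0.59 -2.88] f [-1.3  0.7 -3.5] w 0.163
rotvec [ 15.   10.1 -15.7]
(32, -71, 130) [ 0.655 -0.14   0.187] [-28. -47.  41.]
```

```bash
python3 -m handwheel '[[[-28,-47,41],[15,10.1,-15.7],1],[[-28,-47,41],[15,10.1,-15.7],1],[[-28,-47,41],[15,10.1,-15.7],1],[[-28,-47,41],[15,10.1,-15.7],1],[[-28,-47,41],[15,10.1,-15.7],1],[[-28,-47,41],[15,10.1,-15.7],1],[[-28,-47,41],[15,10.1,-15.7],1]]' 110
python3 -c "
from plan import *
goto(-20,45,(32,-71,40),(32,-71,16),(10,-15,16),(10,-15,80))"
```

```text
t: 12.32
eef_pos: [0.6603, -0.1437, 0.2185]
tool_rot: [0.065, 0.918, -0.165, 0.354]
contact_force: [0.7, -0.7, -0.7]
gripper_width: 0.164
tip a,n,z [ 35.9 -70.5 168.3] head/pitch [-20.3  42.2] q [-0.43  0.18  0.47  2.2   1.1   0.17 -2.96] f [ 0.7 -0.7 -0.7] w 0.164
rotvec [ 0.4  2.8 -0.2]
(32, -71, 40) [ 0.655 -0.14   0.097] [-87.  -2.  86.]
(32, -71, 16) [ 0.655 -0.14   0.073] [-103.   -2.  104.]
(10, -15, 16) [ 0.676 -0.083  0.073] [-103.  -62.  104.]
(10, -15, 80) [ 0.676 -0.083  0.137] [-60. -62.  56.]
```

Joints 6 and 7 hit their limits when the tool leans outward, because it lines up with the forearm. I'll level out, turn to a sideways lean (heading 105°) and pitch there.

```bash
cat >> plan.py <<'E'
def tcpto(h,pitch,X):
    tipto(); t,r,o=pose(); M=r.as_matrix(); D=rdes(h,pitch)
    print('shift',(M.T@(np.array(X)-t)*1000).round(0),'rotvec',np.degrees(R.from_matrix(M.T@D).as_rotvec()).round(1))
E
python3 -c "
from plan import *
tcpto(-20,0,[.60,-.06,.26])"
```

```text
tip a,n,z [ 35.9 -70.5 168.3] head/pitch [-20.3  42.2] q [-0.43  0.18  0.47  2.2   1.1   0.17 -2.96] f [ 0.7 -0.7 -0.7] w 0.164
shift [-36. -57. -88.] rotvec [  0.3 -42.2  -0.4]
```

```bash
python3 -m handwheel '[[[-36,-57,-88],[0.3,-42.2,-0.4],1],[[-36,-57,-88],[0.3,-42.2,-0.4],1],[[-36,-57,-88],[0.3,-42.2,-0.4],1],[[-36,-57,-88],[0.3,-42.2,-0.4],1],[[-36,-57,-88],[0.3,-42.2,-0.4],1],[[-36,-57,-88],[0.3,-42.2,-0.4],1],[[-36,-57,-88],[0.3,-42.2,-0.4],1],[[-36,-57,-88],[0.3,-42.2,-0.4],1]]' 110
python3 -c "
from plan import *
tcpto(105,0,[.53,.02,.26])"
```

```text
t: 12.98
eef_pos: [0.6014, -0.0583, 0.2602]
tool_rot: [-0.002, 0.985, -0.172, -0.002]
contact_force: [0.8, -0.9, -1.3]
gripper_width: 0.159
tip a,n,z [-64.2 -47.7 310.9] head/pitch [-19.8  -0.3] q [-0.09  0.31  0.11  1.66 -0.04  1.18 -1.88] f [ 0.8 -0.9 -1.3] w 0.159
shift [-94. -49.   1.] rotvec [-5.000e-01 -1.000e-01 -1.248e+02]
```

```bash
python3 -m handwheel '[[[-30,-16,0],[0,0,-40],1],[[-30,-16,0],[0,0,-40],1],[[-30,-16,0],[0,0,-40],1],[[-30,-16,0],[0,0,-40],1],[[-30,-16,0],[0,0,-40],1],[[-30,-16,0],[0,0,-40],1],[[-60,-32,0],[0,0,-80],1],[[-60,-32,0],[0,0,-80],1],[[-60,-32,0],[0,0,-80],1],[[-60,-32,0],[0,0,-80],1],[[-60,-32,0],[0,0,-80],1],[[-60,-32,0],[0,0,-80],1],[[-94,-49,0],[0,0,-125],1],[[-94,-49,0],[0,0,-125],1],[[-94,-49,0],[0,0,-125],1],[[-94,-49,0],[0,0,-125],1],[[-94,-49,0],[0,0,-125],1],[[-94,-49,0],[0,0,-125],1],[[-94,-49,0],[0,0,-125],1]]' 110
python3 -c "
from plan import *
goto(105,45,(18,-70,130))"
```

```text
t: 14.57
eef_pos: [0.5282, 0.0193, 0.2583]
tool_rot: [-0.002, 0.606, 0.796, -0.0]
contact_force: [0.1, -0.4, -1.0]
gripper_width: 0.162
tip a,n,z [ 59.2 -59.8 307.9] head/pitch [105.5   0.2] q [ 0.04  0.19 -0.23  1.81  0.04  1.14  0.07] f [ 0.1 -0.4 -1. ] w 0.162
rotvec [-0.3 44.8  0.4]
(18, -70, 130) [0.493 0.037 0.187] [ 26. -29.  72.]
```

```bash
python3 -m handwheel '[[[13,-15,20],[0,22,0],1],[[13,-15,20],[0,22,0],1],[[13,-15,20],[0,22,0],1],[[13,-15,20],[0,22,0],1],[[26,-29,72],[-0.3,44.8,0.4],1],[[26,-29,72],[-0.3,44.8,0.4],1],[[26,-29,72],[-0.3,44.8,0.4],1],[[26,-29,72],[-0.3,44.8,0.4],1],[[26,-29,72],[-0.3,44.8,0.4],1],[[26,-29,72],[-0.3,44.8,0.4],1]]' 110
python3 -c "
from plan import *
goto(105,45,(18,-70,40),(18,-70,16),(53,-15,16),(53,-15,80))
p=cam('wrist'); save(p,'w6.png')
p=cam('scene'); save(p,'s3.png')"
```

```text
t: 15.4
eef_pos: [0.4942, 0.0371, 0.1873]
tool_rot: [-0.301, 0.565, 0.732, 0.233]
contact_force: [0.1, 0.4, -0.9]
gripper_width: 0.166
tip a,n,z [ 19.  -69.5 131.4] head/pitch [104.8  44.7] q [ 0.44  0.49 -0.25  1.83 -0.6   1.28  0.77] f [ 0.1  0.4 -0.9] w 0.166
rotvec [ 0.3  0.3 -0.2]
(18, -70, 40) [0.493 0.037 0.097] [-64.  -2.  65.]
(18, -70, 16) [0.493 0.037 0.073] [-81.  -2.  82.]
(53, -15, 16) [0.555 0.054 0.073] [-80.  63.  82.]
(53, -15, 80) [0.555 0.054 0.137] [-35.  63.  37.]
```

```bash
python3 -m handwheel '[[[-40,-2,40],[0,0,0],1],[[-64,-2,65],[0,0,0],1],[[-64,-2,65],[0,0,0],1],[[-72,-2,74],[0,0,0],1],[[-81,-2,82],[0,0,0],1],[[-81,-2,82],[0,0,0],1]]' 110
python3 -c "
from plan import *
goto(105,45,(18,-70,16),(53,-15,16),(53,-15,80))
s=cam('scene'); c=s['frame'][190:340,240:420]; cv2.imwrite('pics/s4.png',cv2.cvtColor(cv2.resize(c,None,fx=4,fy=4,interpolation=2),cv2.COLOR_RGB2BGR))"
```

```text
t: 16.0
eef_pos: [0.4926, 0.0366, 0.072]
tool_rot: [-0.3, 0.564, 0.733, 0.233]
contact_force: [0.2, -0.9, -0.5]
gripper_width: 0.163
tip a,n,z [ 18.1 -70.7  16.1] head/pitch [104.9  44.7] q [ 0.44  0.66 -0.25  1.88 -0.6   1.1   0.89] f [ 0.2 -0.9 -0.5] w 0.163
rotvec [ 0.3  0.3 -0.1]
(18, -70, 16) [0.493 0.037 0.073] [ 1.  0. -0.]
(53, -15, 16) [0.555 0.054 0.073] [ 1. 65.  1.]
(53, -15, 80) [0.555 0.054 0.137] [ 46.  65. -45.]
```

View pics/s4.png

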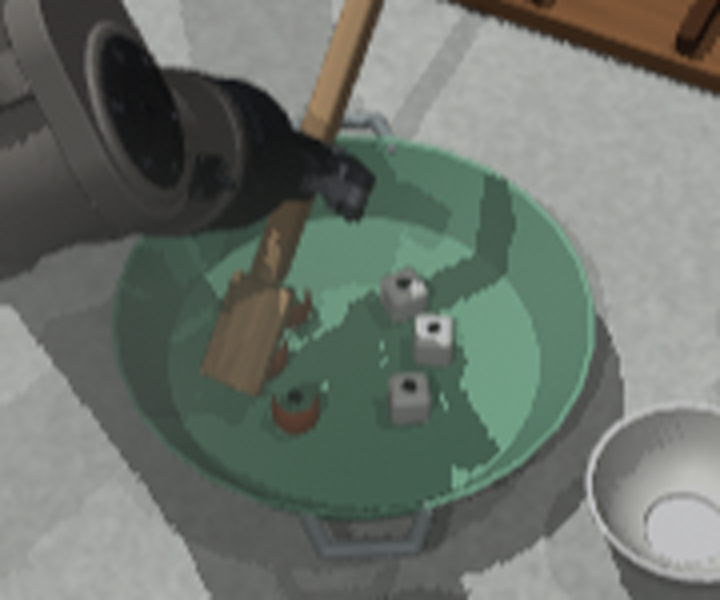

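Scene crop: the blade is in the basin at about (245,345) without contact force. The near red at (298,408) sits just past the blade's tip, so I slide the blade 12 mm tipwards before the sweep across the line.

```bash
python3 -m handwheel '[[[-8,0,-8],[0,0,0],1],[[-8,0,-8],[0,0,0],1],[[-8,8,-8],[0,0,0],1],[[-8,16,-8],[0,0,0],1],[[-8,24,-8],[0,0,0],1],[[-8,32,-8],[0,0,0],1],[[-8,40,-8],[0,0,0],1],[[-8,47,-8],[0,0,0],1],[[-8,54,-8],[0,0,0],1],[[-8,60,-8],[0,0,0],1],[[-8,66,-8],[0,0,0],1],[[-8,70,-8],[0,0,0],1],[[-8,70,-8],[0,0,0],1],[[38,60,-54],[0,0,0],1],[[38,60,-54],[0,0,0],1],[[38,60,-54],[0,0,0],1]]' 110
python3 - <<'E'
from plan import *
tipto()
def an(x): e=np.array(x[:2])-C; return (1000*np.array([e@A,e@N])).round().tolist()
for nm in ('scene','top'):
    s=cam(nm)
    for t in ('red1','white1'):
        for d in viewer.search_frame(s,t)[:5]:
            x=pix2w(s,d['rect'][:2],.015 if nm=='scene' else .018)
            if np.linalg.norm(x[:2]-C)<.12: print(nm,t,round(d['score'],2),np.round(d['rect'],0),an(x))
    if nm=='scene':
        c=s['frame'][190:340,240:420]; cv2.imwrite('pics/s5.png',cv2.cvtColor(cv2.resize(c,None,fx=4,fy=4,interpolation=2),cv2.COLOR_RGB2BGR))
E
```

```text
t: 17.38
eef_pos: [0.5543, 0.0407, 0.1415]
tool_rot: [-0.299, 0.564, 0.733, 0.235]
contact_force: [1.0, -0.0, -1.5]
gripper_width: 0.159
tip a,n,z [ 61.4 -26.4  85.7] head/pitch [105.1  44.7] q [ 0.4   0.62 -0.24  1.72 -0.59  1.24  0.76] f [ 1.  -0.  -1.5] w 0.159
scene red1 0.54 [337. 297.  10.   8.] [56.0, 13.0]
scene red1 0.49 [310. 269.   5.   7.] [-26.0, -39.0]
scene red1 0.4 [307. 279.  14.  11.] [1.0, -49.0]
scene white1 0.66 [348. 275.  10.  13.] [-1.0, 42.0]
top white1 0.48 [305. 228.   4.   4.] [-35.0, 25.0]
```

View pics/s5.png

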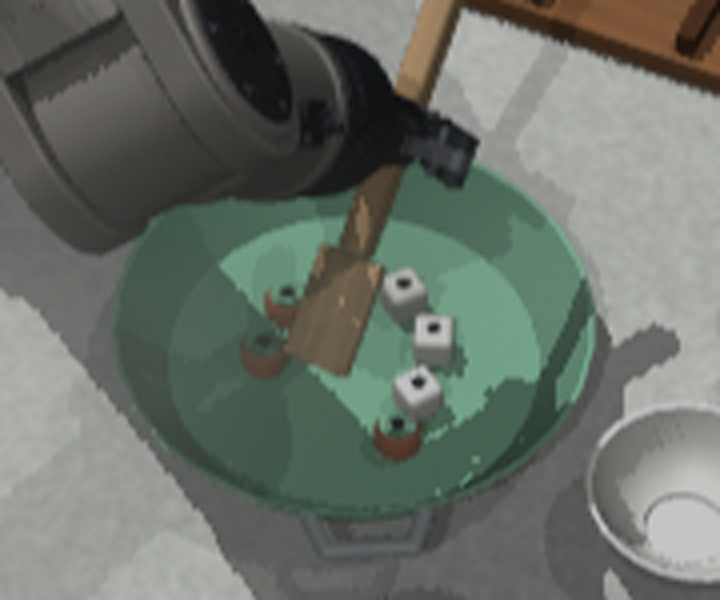

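The red bead is now across the line at about n=+13 mm (crop (398,435)). Next I push the middle white, at (433,337), back the other way.

```bash
python3 -c "
from plan import *
goto(105,45,(27,63,85),(27,63,40),(27,63,14),(-13,1,14),(-8,8,90))"
```

```text
tip a,n,z [ 58.7 -27.9  79.9] head/pitch [104.7  44.8] q [ 0.4   0.63 -0.24  1.73 -0.59  1.24  0.76] f [-0.1 -1.  -1.1] w 0.161
rotvec [ 0.2  0.2 -0.2]
(27, 63, 85) [0.588 0.13  0.142] [58. 58. 50.]
(27, 63, 40) [0.588 0.13  0.097] [26. 58. 82.]
(27, 63, 14) [0.588 0.13  0.071] [  8.  58. 100.]
(-13, 1, 14) [0.517 0.11  0.071] [  7. -16. 100.]
(-8, 8, 90) [0.525 0.112 0.147] [61. -7. 46.]
```

```bash
python3 -m handwheel '[[[58,58,50],[0,0,0],1],[[58,58,50],[0,0,0],1],[[58,58,50],[0,0,0],1],[[26,58,82],[0,0,0],1],[[16,58,91],[0,0,0],1],[[8,58,100],[0,0,0],1],[[8,58,100],[0,0,0],1]]' 110
python3 -m handwheel '[[[0,-8,0],[0,0,0],1],[[0,-16,0],[0,0,0],1],[[0,-24,0],[0,0,0],1],[[0,-32,0],[0,0,0],1],[[0,-40,0],[0,0,0],1],[[0,-47,0],[0,0,0],1],[[0,-54,0],[0,0,0],1],[[0,-61,0],[0,0,0],1],[[0,-67,0],[0,0,0],1],[[0,-72,0],[0,0,0],1],[[0,-75,0],[0,0,0],1],[[0,-75,0],[0,0,0],1],[[54,-65,-54],[0,0,0],1],[[54,-65,-54],[0,0,0],1],[[54,-65,-54],[0,0,0],1]]' 110
python3 - <<'E'
from plan import *
tipto()
def an(x): e=np.array(x[:2])-C; return (1000*np.array([e@A,e@N])).round().tolist()
s=cam('scene')
for t in ('red1','white1'):
    for d in viewer.search_frame(s,t)[:5]:
        x=pix2w(s,d['rect'][:2],.015)
        if np.linalg.norm(x[:2]-C)<.12: print(t,round(d['score'],2),np.round(d['rect'],0),an(x))
c=s['frame'][190:340,240:420]; cv2.imwrite('pics/s6.png',cv2.cvtColor(cv2.resize(c,None,fx=4,fy=4,interpolation=2),cv2.COLOR_RGB2BGR))
E
```

```text
t: 18.27
eef_pos: [0.5869, 0.1286, 0.0686]
tool_rot: [-0.304, 0.566, 0.731, 0.232]
contact_force: [0.1, -0.8, -1.3]
gripper_width: 0.164
t: 19.52
eef_pos: [0.5306, 0.1143, 0.1543]
tool_rot: [-0.298, 0.563, 0.734, 0.236]
contact_force: [0.8, 0.3, -0.7]
gripper_width: 0.16
tip a,n,z [-5.3 12.7 98.4] head/pitch [105.3  44.7] q [ 0.34  0.55 -0.29  1.82 -0.65  1.15  0.71] f [ 0.8  0.3 -0.7] w 0.16
red1 0.47 [338. 297.  13.  12.] [56.0, 14.0]
white1 0.69 [339. 259.  12.  15.] [-48.0, 27.0]
white1 0.57 [321. 260.  10.  11.] [-48.0, -14.0]
```

View pics/s6.png

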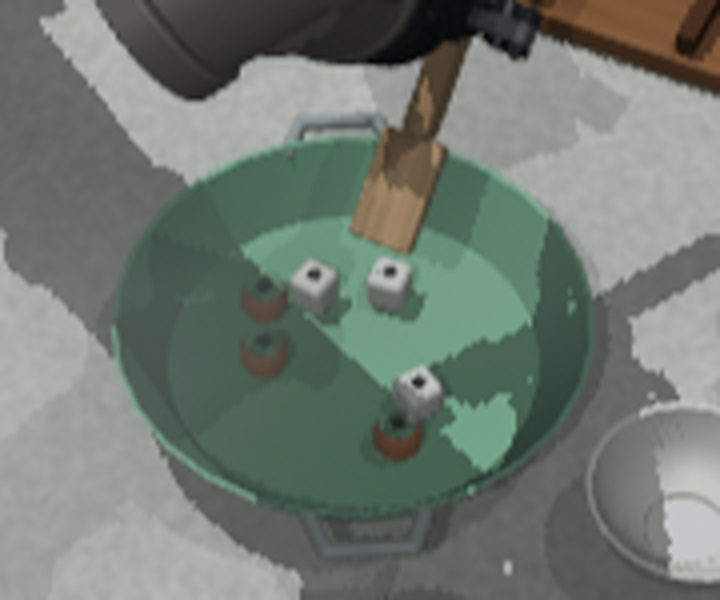

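Scene crop: white at (316,285) is on the reds' side and red at (398,435) on the whites' side. Checking margins against the lug line measured in this same picture.

Run:
```python
from plan import *
s=cam('scene'); f=lambda u,v:(240+u/4-.4,190+v/4-.4)
L1=pix2w(s,f(340,124),.039); L2=pix2w(s,f(372,545),.039); d=(L2-L1)[:2]; L=np.linalg.norm(d); d/=L; n=np.array([-d[1],d[0]])
print('lugs',L1.round(3),L2.round(3),L.round(3),np.degrees(np.arctan2(d[1],d[0])),'mid',((L1+L2)/2).round(3))
for nm,uv,z in [('white',(314,274),.027),('white',(390,271),.027),('white',(419,382),.027),('red',(398,424),.025),('red',(264,342),.025),('red',(263,286),.025)]:
    x=pix2w(s,f(*uv),z)[:2]; print(nm,x.round(3),'side mm',(1000*(x-L1[:2])@n).round(1))
```

```text
lugs [0.453 0.078 0.039] [ 0.661 -0.121  0.039] 0.288 -43.749627928296405 mid [ 0.557 -0.022  0.039]
white [ 0.512 -0.007] side mm -20.2
white [0.542 0.024] side mm 22.1
white [ 0.605 -0.023] side mm 32.3
red [ 0.614 -0.05 ] side mm 19.2
red [ 0.524 -0.059] side mm -49.7
red [ 0.496 -0.031] side mm -48.8
```

Mixed, with about 19–20 mm margin on both crossing beads. Now I level out and head toward the rest.

```bash
cat > rest.py <<'E'
from plan import *
from scipy.optimize import least_squares
def corners():
    return [(sx*.07,sy*.035,.012) for sx in(1,-1) for sy in(1,-1)]
def fit(p,pts,obj,x0):
    f=lambda q: np.ravel([w2pix(p,[q[0]+np.cos(q[2])*o[0]-np.sin(q[2])*o[1],q[1]+np.sin(q[2])*o[0]+np.cos(q[2])*o[1],o[2]])-np.array(u) for u,o in zip(pts,obj)])
    s=least_squares(f,x0); print('rest fit',s.x[:2].round(4),np.degrees(s.x[2]).round(2),'res px',s.fun.round(1)); return s.x
E
python3 - <<'E'
from rest import *
w=cam('wrist'); Rt=R.from_quat([.874,.487,-.001,0]).as_matrix(); w['Rc']=Rt@np.array(w['tool_from_camera'])[:3,:3]; w['C']=np.array([.43860,-.3012,.2995])+Rt@np.array(w['tool_from_camera'])[:3,3]
print(w['C'])
# image up-right = world? slab corners in w1
for u in [(339,128),(380,158),(278,214)]: print(pix2w(w,u,.012).round(4))
fit(w,[(339,128),(380,158),(278,214)],[(.07,.035,.012),(.07,-.035,.012),(-.07,.035,.012)],[.445,-.303,.4])
tcpto(60,0,[.53,.0,.26])
E
```

```text
[ 0.47932719 -0.23354966  0.47726587]
[ 0.4963 -0.2492  0.012 ]
[ 0.5224 -0.3086  0.012 ]
[ 0.3692 -0.3012  0.012 ]
rest fit [ 0.4456 -0.3064] 23.15 res px [-1.1 -1.7  1.8  1.1 -0.8  1. ]
tip a,n,z [-9.   7.9 90.9] head/pitch [104.7  44.8] q [ 0.34  0.56 -0.29  1.83 -0.64  1.15  0.71] f [ 0.5 -0.  -0.6] w 0.16
shift [   1.  -24. -158.] rotvec [-17.5 -42.5  42.3]
```

```bash
python3 -m handwheel '[[[1,-24,-80],[0,0,0],1],[[1,-24,-80],[0,0,0],1],[[1,-24,-158],[-17.5,-42.5,42.3],1],[[1,-24,-158],[-17.5,-42.5,42.3],1],[[1,-24,-158],[-17.5,-42.5,42.3],1],[[1,-24,-158],[-17.5,-42.5,42.3],1],[[1,-24,-158],[-17.5,-42.5,42.3],1],[[1,-24,-158],[-17.5,-42.5,42.3],1],[[1,-24,-158],[-17.5,-42.5,42.3],1],[[1,-24,-158],[-17.5,-42.5,42.3],1],[[1,-24,-158],[-17.5,-42.5,42.3],1],[[1,-24,-158],[-17.5,-42.5,42.3],1]]' 110
python3 -c "
from plan import *
tcpto(23,0,[.42,-.225,.26])"
```

```text
t: 20.77
eef_pos: [0.5302, 0.0049, 0.26]
tool_rot: [0.001, 0.865, 0.502, -0.0]
contact_force: [0.3, 1.1, -1.1]
gripper_width: 0.161
tip a,n,z [ -11.7 -126.2  310.1] head/pitch [60.3 -0.1] q [-0.03  0.19 -0.11  1.82  0.02  1.14 -0.67] f [ 0.3  1.1 -1.1] w 0.161
shift [-254.   18.    0.] rotvec [ 0.1  0.  37.3]
```

```bash
python3 -m handwheel '[[[-254,18,0],[0,0,37.3],1],[[-254,18,0],[0,0,37.3],1],[[-254,18,0],[0,0,37.3],1],[[-254,18,0],[0,0,37.3],1],[[-254,18,0],[0,0,37.3],1],[[-254,18,0],[0,0,37.3],1],[[-254,18,0],[0,0,37.3],1],[[-254,18,0],[0,0,37.3],1],[[-254,18,0],[0,0,37.3],1],[[-254,18,0],[0,0,37.3],1]]' 110
python3 - <<'E'
from rest import *
tipto(); w=cam('wrist')
u=w2pix(w,[.4456,-.3064,.04]); print(u)
x0,y0=int(np.clip(u[0]-130,0,380)),int(np.clip(u[1]-120,0,240)); c=w['frame'][y0:y0+240,x0:x0+260].copy(); print(x0,y0)
c=cv2.resize(c,None,fx=2.5,fy=2.5,interpolation=cv2.INTER_CUBIC)
cv2.imwrite('pics/w7.png',cv2.cvtColor(c,cv2.COLOR_RGB2BGR))
E
```

```text
t: 21.6
eef_pos: [0.4199, -0.2276, 0.2603]
tool_rot: [-0.0, 0.98, 0.198, 0.001]
contact_force: [0.7, -0.1, -0.6]
gripper_width: 0.166
tip a,n,z [ -21.  -363.6  310. ] head/pitch [22.9  0.1] q [ 0.24  0.08  0.14  1.94 -0.01  1.12 -0.79] f [ 0.7 -0.1 -0.6] w 0.166
[391.58656649 203.4316499 ]
261 83
```

View pics/w7.png

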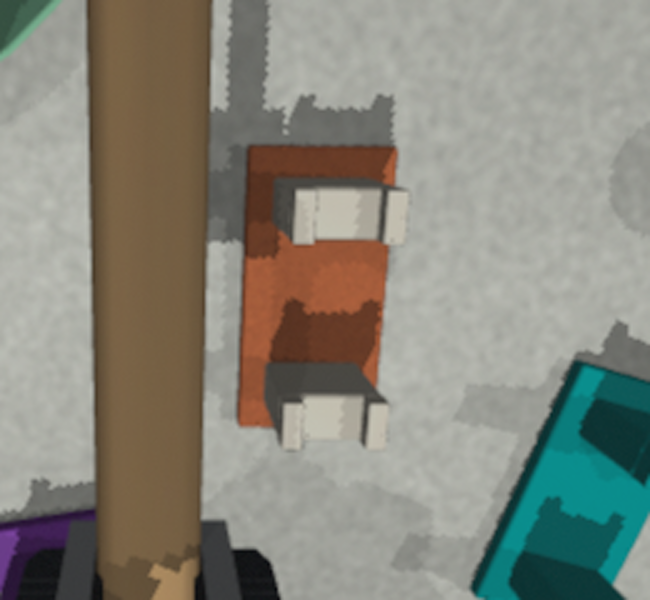

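Run:
```python
from rest import *
w=cam('wrist'); g=lambda u,v:(u/2.5+261-.3,v/2.5+83-.3)
px=[(248,146),(397,147),(239,426),(296,188),(293,243),(409,188),(402,245),(284,402),(282,449),(387,402),(384,447)]
ob=[(.07,.035,.012),(.07,-.035,.012),(-.07,.035,.012),(.056,.023,.078),(.034,.023,.078),(.056,-.023,.078),(.034,-.023,.078),(-.034,.023,.078),(-.056,.023,.078),(-.034,-.023,.078),(-.056,-.023,.078)]
x=fit(w,[g(*a) for a in px],ob,[.4456,-.3064,.4])
h=np.degrees(x[2])
# paddle axis in tool frame: handle pixel edges
t,r,o=pose(); M=r.as_matrix()
print('handle centre y in px at rows', w2pix(w,t+M@np.array([.03,0,-.05])), w2pix(w,t+M@np.array([.1,0,-.05])))
for row,(l,rr) in ((10,(88,211)),(500,(97,203))): print(row/2.5+83,(l+rr)/5+261-.3)
tcpto(h,0,[x[0],x[1],.16]); tcpto(h,0,[x[0],x[1],.028])
```

```text
rest fit [ 0.4438 -0.306 ] 22.82 res px [-0.1 -0.5  0.5 -0.8 -0.7  0.6 -0.7 -0.  -0.7  0.1  0.2  0.1  1.  -0.5
 -0.5 -0.  -0.7  0.2  1.1  0.1  0.5  1.1]
handle centre y in px at rows [318.77585692 256.28727183] [318.86081887  53.64952543]
87.0 320.5
283.0 320.7
tip a,n,z [ -20.9 -363.3  310.2] head/pitch [22.9  0.1] q [ 0.24  0.08  0.14  1.94 -0.01  1.12 -0.79] f [-0.1 -0.  -1.4] w 0.161
shift [ -9.  82. 101.] rotvec [ 0.  -0.1  0.1]
tip a,n,z [ -20.9 -363.3  310.2] head/pitch [22.9  0.1] q [ 0.24  0.08  0.14  1.94 -0.01  1.12 -0.79] f [-0.1 -0.  -1.4] w 0.161
shift [ -9.  82. 233.] rotvec [ 0.  -0.1  0.1]
```

```bash
python3 -m handwheel '[[[-9,82,40],[0,0,0],1],[[-9,82,40],[0,0,0],1],[[-9,82,60],[0,0,0],1],[[-9,82,100],[0,0,0],1],[[-9,82,140],[0,0,0],1],[[-9,82,180],[0,0,0],1],[[-9,82,205],[0,0,0],1],[[-9,82,215],[0,0,0],1],[[-9,82,215],[0,0,0],1],[[-9,82,215],[0,0,0],1]]' 110
python3 -c "
from plan import *
tcpto(22.82,0,[.4438,-.306,.0265])"
```

```text
t: 22.53
eef_pos: [0.4445, -0.3079, 0.0466]
tool_rot: [0.001, 0.98, 0.198, 0.001]
contact_force: [0.1, 0.1, -0.7]
gripper_width: 0.163
tip a,n,z [  50.7 -406.7   96.3] head/pitch [22.8  0.1] q [ 0.36  0.46  0.16  2.01 -0.11  0.68 -0.58] f [ 0.1  0.1 -0.7] w 0.163
shift [ 0. -2. 20.] rotvec [ 0.1 -0.1 -0. ]
```

```bash
python3 -m handwheel '[[[0,-1,6],[0,0,0],1],[[0,-1,11],[0,0,0],1],[[0,-1,15],[0,0,0],1],[[0,-1,17],[0,0,0],1],[[0,-1,18],[0,0,0],1],[[0,-1,19],[0,0,0],1],[[0,-1,19],[0,0,0],1]]' 110
```

```text
t: 23.12
eef_pos: [0.4431, -0.3072, 0.027]
tool_rot: [0.001, 0.98, 0.197, 0.001]
contact_force: [-0.2, -0.5, -1.3]
gripper_width: 0.163
```

```bash
python3 -m handwheel '[[[0,0,1],[0,0,0],1],[[0,0,1],[0,0,0],1]]' 110; python3 -m handwheel '[[[0,0,1],[0,0,0],1],[[0,0,1],[0,0,0],1]]' 110;  python3 -c "
from plan import *
tipto()"
```

```text
t: 23.28
eef_pos: [0.4433, -0.3073, 0.0265]
tool_rot: [0.001, 0.98, 0.197, 0.001]
contact_force: [-0.3, 0.7, 3.0]
gripper_width: 0.162
t: 23.45
eef_pos: [0.4433, -0.3073, 0.0265]
tool_rot: [0.0, 0.98, 0.197, 0.001]
contact_force: [-4.8, 3.6, 15.3]
gripper_width: 0.162
tip a,n,z [  49.3 -407.    76.1] head/pitch [22.7  0.1] q [ 0.37  0.49  0.15  2.02 -0.12  0.64 -0.57] f [-4.8  3.6 15.3] w 0.162
```

Contact at exactly the expected height (15 N upward). I relax 1 mm, open, and retreat straight up.

```bash
python3 -m handwheel '[[[0,0,-1],[0,0,0],1],[[0,0,-1],[0,0,0],0.6],[[0,0,-1],[0,0,0],0.5],[[0,0,-1],[0,0,0],0.3],[[0,0,-1],[0,0,0],0],[[0,0,-1],[0,0,0],-0.5],[[0,0,-1],[0,0,0],-1],[[0,0,-1],[0,0,0],-1],[[0,0,-1],[0,0,0],-1],[[0,0,-1],[0,0,0],-1]]' 20
python3 -m handwheel '[[[0,0,-10],[0,0,0],-1],[[0,0,-25],[0,0,0],-1],[[0,0,-50],[0,0,0],-1],[[0,0,-90],[0,0,0],-1],[[0,0,-130],[0,0,0],-1],[[0,0,-170],[0,0,0],-1],[[0,0,-200],[0,0,0],-1],[[0,0,-200],[0,0,0],-1]]'
python3 - <<'E'
from rest import *
w=cam('wrist'); save(w,'w8.png'); 
x,y,h=.4438,-.306,np.radians(22.82)
for d in viewer.outline_of(w,'paddle')[:1]:
    c=cv2.minAreaRect(cv2.findNonZero(d['mask'].astype(np.uint8))); print(d['score'],c)
for n,X in (('blade',-.13),('end',.13),('mid',0)): print(n,w2pix(w,[x+X*np.cos(h),y+X*np.sin(h),.081]).round(1))
E
```

```text
t: 24.28
eef_pos: [0.4431, -0.3072, 0.026]
tool_rot: [0.001, 0.98, 0.197, 0.001]
contact_force: [0.2, -1.3, -0.1]
gripper_width: 1.002
t: 24.95
eef_pos: [0.4459, -0.3094, 0.2338]
tool_rot: [0.004, 0.98, 0.197, 0.006]
contact_force: [0.1, -0.3, 0.0]
gripper_width: 1.001
0.68 ((315.0, 201.5), (265.0, 34.0), 90.0)
blade [314.3 331.5]
end [312.6  63.3]
mid [313.6 212.9]
```

View pics/w8.png

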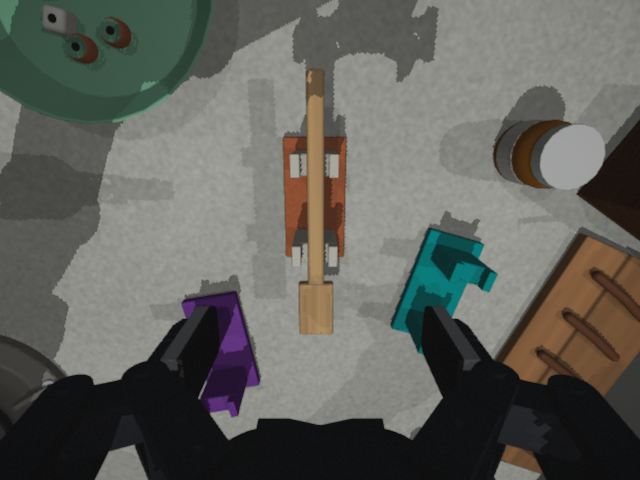

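The wrist view shows the paddle from (315,69) to (316,334), lying in both notches of the terracotta/off-white rest and about 4 mm off centre. The gripper is clear, so I hand in.

```bash
python3 -c "
from h import *
print(pose()[2]['t'],pose()[2]['contact_force']); print(bot.hand_in())"
```

```text
25.05 [ 0.21540703 -0.85008661 -0.51989551]
the job is handed in; nothing more can be done
None
```

I picked up the paddle, stirred the beads in two strokes, laid the paddle in both notches of the terracotta/off-white rest, and handed in at about 25 s of robot time. No verdict was reported.

**Last checks**
- **Beads:** one red and two whites are on one side of the handle line, and one white and two reds on the other. The nearest beads are about 19–20 mm from the line by lugs measured in the scene picture. My first basin estimate gave 14 mm. All six were still in the basin when I last saw it whole, before I carried the paddle away.
- **Paddle:** it lies in both notches, about 4 mm off centre towards the blade. It touched down at the expected height with 15 N, and I eased off 1 mm before opening the gripper.
- **Force and surroundings:** the highest force I read was about 16 N. I did not re-measure the other objects one by one. I saw no sign that any had moved.

**What went wrong or disagreed**
- The real fingertips end about 30–36 mm short of the reported TCP. My first grasp closed on top of the handle, so I lowered the gripper about 32 mm and tried again.
- The blade pointed away from the robot at the start, not towards it as the text says.
- My first lean direction for stirring ran into the limits of joints 6 and 7, so I switched to a sideways lean.
- I viewed 14 pictures, four over the budget of 10.

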